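# Sort two threaded studs onto their sloping pitch gauges

## Task

Check in the two threaded studs from the wooden rack by their thread pitch: lay the coarse (10 mm pitch) stud on the blue gauge and the fine (6 mm pitch) one on the yellow gauge, along the slope and centred to within about a centimetre, so that the comb's teeth sink fully into its grooves on both sides. Set each down gently rather than dropping it, and let go of it. Leave the plain brass bar in the rack and do not disturb anything else on the bench.

Things in the scene. Friction and masses are not known exactly. Their poses are not given: they have to be found in the camera images.
- stud10_mid (a point): centre of the 10 mm pitch stud, on its axis: a blackened (dark) steel rod threaded end to end, 120 mm long, 30 mm over the crests, about 0.5 kg. Grooves 4 mm deep, 7.6 mm wide at the mouth, every 10 mm, one exactly at this point. The thread is plain rings: turning the stud about its axis or end for end changes nothing. x = along the stud (may have rolled about it). Starts level in a lane of the rack.
- stud6_mid (a point): centre of the 6 mm pitch stud, on its axis: a bright steel rod threaded end to end, 120 mm long, 30 mm over the crests, about 0.5 kg. Grooves 3 mm deep, 5 mm wide at the mouth, every 6 mm, one exactly at this point. The thread is plain rings: turning the stud about its axis or end for end changes nothing. x = along the stud (may have rolled about it). Starts level in a lane of the rack.
- gauge10_seat (a point): where the stud's centre lies when fully seated on the 10 mm gauge. x = up the slope, along the stud; y = level, across; z = square out of the deck, leaning 30 degrees from vertical towards the robot. The middle tooth of each comb is exactly below this point, so a stud groove here drops home. A stud of wrong pitch or on its crests lies 3 to 5 mm proud. Any groove near the middle will do.
- gauge6_seat (a point): where the stud's centre lies when fully seated on the 6 mm gauge. x = up the slope, along the stud; y = level, across; z = square out of the deck, leaning 30 degrees from vertical towards the robot. The middle tooth of each comb is exactly below this point, so a stud groove here drops home. A stud of wrong pitch or on its crests lies 3 to 5 mm proud. Any groove near the middle will do.
- gauge10: fixed blue gauge stand, about 125 x 76 mm; origin under it on the table. Its deck slopes 30 degrees, rising along its x (away from the robot), 28 mm below the seat point. Two parallel aluminium combs stand on the deck, 8 to 12 mm either side of the middle line, 66 mm long, 7 teeth each, 2.8 mm wide, every 10 mm. Nothing stands beside them; the teeth stop the stud sliding down.
- gauge6: fixed yellow gauge stand, about 125 x 76 mm; origin under it on the table. Its deck slopes 30 degrees, rising along its x (away from the robot), 28 mm below the seat point. Two parallel aluminium combs stand on the deck, 8 to 12 mm either side of the middle line, 66 mm long, 11 teeth each, 1.8 mm wide, every 6 mm. Nothing stands beside them; the teeth stop the stud sliding down.
- rack: fixed wooden rack, 130 x 216 mm, board 12 mm thick, with three lanes 72 mm apart along its y; a stud's axis lies 42 mm above the table. Each lane has two V saddles, 49 mm either side of its middle and up to 41 mm high, so grip a stud across its middle, where the sides are clear. Origin under its middle on the table; x = along the lanes.
- bar_mid (a point): centre of the plain unthreaded brass bar, 30 mm thick and 120 mm long, in the third lane of the rack; stays there. x = along the bar.
- wrench: loose wrench flat on the table in front of the gauges; leave alone. Origin under its middle.
- magnet: red arrow-shaped holding magnet, about 80 x 80 mm, 18 mm thick, flat behind the rack; leave alone. Origin under its middle.
- disc: black grinding disc, 115 mm across, 6 mm thick, flat on the table at the back; leave alone. Origin under its centre.
- spray: green spray can, 66 mm across, 190 mm tall, standing at the left front; leave alone. Origin under its centre.
- coupon: dark steel test plate, 100 x 60 x 8 mm, flat at the back; leave alone. Origin under its centre.
- nut: big brass hexagon nut, about 50 mm across, 24 mm high, at the back; leave alone. Origin under its centre.
Mind the look-alikes: they are no part of the job. What is shaped like the part that bears stud6_mid but pink or turquoise is not meant.

How it is judged:
At the end, for the whole second after the job is handed in: Each stud lies released and still on the gauge of its own pitch: its centre within 14 mm of the seat point along the slope, 3.5 mm across and no more than 1.7 mm proud (teeth in the grooves), its axis within 3 degrees of the slope line; the plain bar is within 15 mm of its place in the rack (x of stud10_mid in the frame of gauge10_seat between -0.014 and 0.014 m and y of stud10_mid in the frame of gauge10_seat between -0.0035 and 0.0035 m and z of stud10_mid in the frame of gauge10_seat between -0.003 and 0.0017 m and angle between the x axis of stud10_mid and the x axis of gauge10_seat, either way round below 0.05 rad and linear speed of each of stud10, stud6 below 0.01 m/s and contact force between each of stud10, stud6 and the fingers below 0.1 N and x of stud6_mid in the frame of gauge6_seat between -0.014 and 0.014 m and y of stud6_mid in the frame of gauge6_seat between -0.0035 and 0.0035 m and z of stud6_mid in the frame of gauge6_seat between -0.003 and 0.0017 m and angle between the x axis of stud6_mid and the x axis of gauge6_seat, either way round below 0.05 rad and distance of bar_mid from where it was at the start of the episode below 0.015 m); the robot touches nothing.
It fails at once if a stud was dropped onto a gauge (falling free, faster than 0.35 m/s, a fall of more than about 6 mm) ((distance between stud10_mid and gauge10_seat below 0.07 m and contact force between stud10 and anything else below 0.1 N and linear speed of stud10 above 0.35 m/s) or (distance between stud10_mid and gauge6_seat below 0.07 m and contact force between stud10 and anything else below 0.1 N and linear speed of stud10 above 0.35 m/s) or (distance between stud6_mid and gauge10_seat below 0.07 m and contact force between stud6 and anything else below 0.1 N and linear speed of stud6 above 0.35 m/s) or (distance between stud6_mid and gauge6_seat below 0.07 m and contact force between stud6 and anything else below 0.1 N and linear speed of stud6 above 0.35 m/s)).
It fails at once if the plain bar was moved more than 15 mm (distance of bar_mid from where it was at the start of the episode above 0.015 m).
It fails at once if another loose thing on the bench (wrench, magnet, disc, spray can, coupon or nut) was moved more than 20 mm (distance of any of wrench, magnet, disc, spray, coupon, nut from where it was at the start of the episode above 0.02 m).
It also fails if it takes over 66 s, if anything falls off the work surface, if the arm or the gripper's body presses on something with over 40 N, if the wrist force passes 120 N, or if a joint passes its speed limit or range.

## Robot

A 7-joint arm with a two-finger parallel gripper is mounted at the origin on the work surface. World frame = base frame: x ahead of the robot, y to its left, z up, the work surface at z = 0. Lengths are in m, angles in rad, forces in N, time in s.
With the tool pointing down it reaches from about 0.425 to 0.875 m from the base axis. Payload 8.4 kg.
Tool frame: the origin (TCP) lies midway between the tips of the shut fingers; the grasp point (between the pads) lies 19 mm behind it (robot.pinch_z is the distance from the TCP to the grasp point, in m); z points along the fingers, y is the line along which they close (so a half turn about z gives the same grasp; the last joint's range is limited). The gripper opens to 85 mm and grips with 20 to 120 N. Pads are 22 mm wide; open, the fingers measure 114 mm over their backs; the gripper's body (76 mm by 85 mm) begins 54 mm behind the grasp point. The pads swing forward as they close: fully open they stand 13 mm farther back than shut.
Start: joints at [1.167, 0.333, 0.04, 1.465, -0.013, 1.343, -0.059], TCP at [0.195, -0.62, 0.231] pointing down, gripper open.
Joint ranges: [-2.58, 2.58], [-0.38, 2.09], [-1.3, 1.39], [0.25, 2.4], [-1.5, 4.64], [0.08, 2.09], [-2.65, 2.65]. Speed limits (rad/s): [2.22, 2.22, 2.79, 2.79, 3.14, 3.14, 3.14].

## Interface

Orientations are given as a unit quaternion [w, x, y, z].
In Python, from bench import robot, snapshot, camera_model, hand_in gives the robot as it stands.
- The arm moves only by the tool send_rows, never from a script. Its argument "deltas" is a list of rows, each a list of 4 numbers: the shift along the tool's x, y, z scaled (see below), then the turn about the tool's z scaled (see below). In form: [[x, y, z, turn], ...]. A call has 1 to 8 rows; each row is the pose to reach, as a shift and turn from the pose commanded when the call began, along the tool's axes at that moment; what a row does not reach only later rows make up. The controller multiplies each number of a shift by 150 mm and each number of a turn by 45 degrees. A row lasts 1/8 s, in which the tool goes at most 62.5 mm and 10.7 degrees, less where a joint would pass 70% of its speed; a pose out of reach is approached as far as the arm can. A call with a number of a shift or a turn outside -1 to 1 is refused whole. A call with a gripper value outside its range is refused whole. "gripper" is the gripper command: -1 is fully open, 1 is shut, values between are in proportion, set as the call begins (left out, the last holds). The fingers move at their own pace and stop on an object; "force" is the grip in N (left out, the last holds). Time passes only in rows, so rows that repeat a pose let the fingers close. It gives the time, the measured TCP pose, the force, the opening and the grip force at its end, in the units of the state.
- robot.sense(): the state, without advancing time (a new reading comes with each control period).
- snapshot(name): name is "scene" or "top" or "wrist"; returns the picture (420x560x3 uint8, red, green, blue); there is no depth.
- camera_model(name): a dict with "camera_matrix" (3x3 intrinsics, pixels), "cam_to_world" (4x4, takes a point from camera to world coordinates); the wrist camera has in their place "T_tool_cam" (4x4, takes a point from camera to tool coordinates, whose origin is the TCP and whose axes are the flange's). Camera axes: x right, y up, looking along -z (the intrinsics and any distortion apply to the point x, -y, -z); pixel columns grow to the right and rows downward; lengths in m; the calibration is good to about 2 mm. The wrist camera is an equidistant fisheye: a pixel r from the principal point sees the ray r / f radians off the axis. A picture is of the moment at which its call begins: read the wrist's pose just before it. camera_model takes no time and is no camera call.
- hand_in(): hands the job in; it is judged then, once.
The state is a dict: "time": time; "qpos": joint angles; "joint_vel": joint speeds; "tau": joint torques, N m; "tcp_pos": TCP position; "tcp_rot": TCP orientation; "ft_force": force on the tool from outside, world axes, zero at the start; "torque": the same for the moment, N m; "finger_gap": finger opening in m; "finger_force": force on a finger pad.
Only numpy, scipy, OpenCV 4.12 (cv2) and the standard library are available. Lean on these libraries where they do the work, as an engineer would, in place of code of your own. Each camera call takes 0.05 s, during which the arm holds its last target. There are 200 camera calls.

## Working session

There is one attempt and no reset: what is moved stays moved. The work goes in short steps, Python scripts to look and compute and a tool call to move; the robot and the scene stay as the last step left them, time stands still between calls to the robot, and variables do not carry over. Pictures are saved under pics/ and viewed, at most 10 in all, crops included, and the job is handed in when it is done.

Besides the shell and the picture viewer there is one more tool, called after ">>>" in YAML: its name, and indented under it one key for each argument. send_rows: Moves the arm, as the interface text tells. Its arguments: {"type":"object","properties":{"deltas":{"type":"array","items":{"type":"array","items":{"type":"number"}}},"gripper":{"type":"number"},"force":{"type":"number"}},"required":["deltas"]}

```bash
mkdir -p pics; ls; python3 - <<'E'
from bench import *
import cv2,numpy as np
for n in ["scene","top"]:
    cv2.imwrite(f"pics/{n}0.png",snapshot(n)[:,:,::-1])
    m=camera_model(n);print(n,np.round(m["camera_matrix"],1).tolist(),np.round(m["cam_to_world"],4).tolist(),[k for k in m])
m=camera_model("wrist");print({k:np.round(v,4).tolist() if not isinstance(v,str) else v for k,v in m.items()})
s=robot.sense();print(s)
E
```

```text
pics
scene [[392.7, 0.0, 282.2], [0.0, 392.7, 206.9], [0.0, 0.0, 1.0]] [[0.6644, -0.562, 0.4927, 1.0305], [0.7473, 0.4892, -0.4496, -0.4649], [0.0116, 0.667, 0.745, 0.8132], [0.0, 0.0, 0.0, 1.0]] ['camera_matrix', 'cam_to_world']
top [[400.9, 0.0, 282.4], [0.0, 400.9, 210.5], [0.0, 0.0, 1.0]] [[0.0011, 0.9951, -0.0994, 0.4373], [-0.9998, -0.0011, -0.0221, -0.0481], [-0.0221, 0.0994, 0.9948, 1.3391], [0.0, 0.0, 0.0, 1.0]] ['camera_matrix', 'cam_to_world']
{'camera_matrix': [[325.1923, 0.0, 283.0608], [0.0, 325.1923, 209.2859], [0.0, 0.0, 1.0]], 'T_tool_cam': [[-0.0007, 0.9483, 0.3174, 0.0817], [1.0, 0.0007, 0.0, 0.0002], [-0.0002, 0.3174, -0.9483, -0.1434], [0.0, 0.0, 0.0, 1.0]]}
{'time': 0.1, 'qpos': array([ 1.16679383,  0.33382724,  0.03986722,  1.46619881, -0.01340384,
        1.34329449, -0.05847022]), 'joint_vel': array([ 1.49131468e-04, -2.66883842e-03,  2.95036229e-04, -1.55523142e-03,
       -5.62226138e-04, -7.44263350e-04, -5.23994917e-05]), 'tau': array([ 3.50395312e-03, -6.60023403e+01,  1.36999626e+00, -4.06480837e+01,
        1.69229246e-02,  8.86269176e-03,  8.89587182e-05]), 'tcp_pos': array([ 0.19492299, -0.61964596,  0.23051071]), 'tcp_rot': array([-7.14194628e-04,  9.88407694e-01,  1.51821260e-01, -1.55872885e-04]), 'ft_force': array([-0.37825158, -0.18209925, -0.71573056]), 'torque': array([ 0.01113137, -0.00063352,  0.01808134]), 'finger_force': 0.0, 'finger_gap': 0.0856315906621375}
```

View pics/scene0.png

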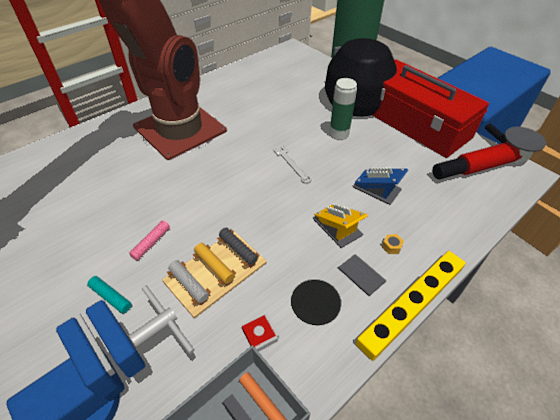

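View pics/top0.png

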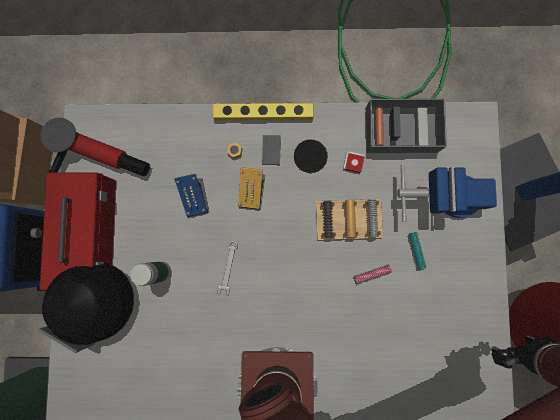

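The scene view shows the rack with the dark stud (238,245), brass bar (213,262) and bright stud (188,280). The blue gauge is at (381,182) and the yellow at (340,222). In the top view the dark stud is at (329,219), the brass bar at (351,219) and the bright stud at (374,218). The blue gauge is at (191,196) and the yellow at (251,188).

Candidates that could be mistaken, in the top view: the pink rod (373,274) and turquoise rod (417,251) are the look-alikes, and the brass bar (351,219) is plain. I choose dark (329,219) and bright (374,218).

```bash
cat > h.py <<'E'
import numpy as np,cv2
from bench import robot,snapshot,camera_model,hand_in
from scipy.spatial.transform import Rotation as R
def rot(s): return R.from_quat(np.roll(s["tcp_rot"],-1)).as_matrix()
def cam(name,s=None):
    m=camera_model(name)
    if name!="wrist": return m["camera_matrix"],np.array(m["cam_to_world"])
    T=np.eye(4);T[:3,:3]=rot(s);T[:3,3]=s["tcp_pos"]
    return m["camera_matrix"],T@m["T_tool_cam"]
def ray(name,px,s=None):
    K,T=cam(name,s);K=np.array(K);px=np.atleast_2d(px).astype(float)
    x=(px[:,0]-K[0,2])/K[0,0];y=(px[:,1]-K[1,2])/K[1,1]
    if name=="wrist":
        r=np.hypot(x,y)+1e-12;d=np.c_[x/r*np.sin(r),-y/r*np.sin(r),-np.cos(r)]
    else: d=np.c_[x,-y,-np.ones_like(x)]
    return T[:3,3],d@T[:3,:3].T
def onz(name,px,z,s=None):
    o,d=ray(name,px,s);return o+d*((z-o[2])/d[:,2])[:,None]
def proj(name,P,s=None):
    K,T=cam(name,s);p=(np.atleast_2d(P)-T[:3,3])@T[:3,:3];x,y,z=p[:,0],-p[:,1],-p[:,2]
    if name=="wrist":
        r=np.hypot(x,y);th=np.arctan2(r,z);u=np.c_[x/r*th,y/r*th]
    else: u=np.c_[x/z,y/z]
    return u*[K[0][0],K[1][1]]+[K[0][2],K[1][2]]
def to_move(s,target,yaw_dir=None):
    """shift in tool units; turn (units) bringing tool y axis along horizontal dir +-yaw_dir"""
    M=rot(s);d=M.T@(np.array(target)-s["tcp_pos"])/0.15
    t=None
    if yaw_dir is not None:
        v=M.T@np.array([yaw_dir[0],yaw_dir[1],0]);a=np.arctan2(-v[0],v[1])
        a=(a+np.pi/2)%np.pi-np.pi/2;t=np.degrees(a)/45
    return d,t
E
python3 - <<'E'
from h import *
for n,p,z in [("dark",(329,219),.05),("brass",(351,219),.05),("bright",(374,218),.05),("blue",(191,196),.05),("yel",(251,188),.05),
 ("turq",(417,251),.01),("spray",(150,273),.1),("nut",(235,150),.02),("coupon",(271,150),0),("vicehandle",(403,192),.1),("magnet",(354,161),.01)]:
    print(n,onz("top",p,z).round(3))
s=robot.sense();print(rot(s).round(2))
E
```

```text
dark [[ 0.538 -0.17   0.05 ]]
brass [[ 0.538 -0.24   0.05 ]]
bright [[ 0.541 -0.314  0.05 ]]
blue [[0.614 0.279 0.05 ]]
yel [[0.64  0.083 0.05 ]]
turq [[ 0.436 -0.46   0.01 ]]
spray [[0.368 0.387 0.1  ]]
nut [[0.774 0.141 0.02 ]]
coupon [[0.778 0.021 0.   ]]
vicehandle [[ 0.618 -0.395  0.1  ]]
magnet [[ 0.737 -0.259  0.01 ]]
[[ 0.95  0.3  -0.  ]
 [ 0.3  -0.95  0.  ]
 [-0.   -0.   -1.  ]]
```

>>> send_rows:
  deltas:
    - [0.32, -0.17, 0, 0.13]
    - [0.65, -0.34, 0, 0.26]
    - [1, -0.52, 0, 0.39]
    - [1, -0.52, 0, 0.39]
  gripper: -1

```text
time: 0.6
tcp_pos: [0.3195, -0.4964, 0.2312]
tcp_rot: [-0.001, 1.0, 0.003, 0.001]
ft_force: [-0.2, -0.3, 0.3]
finger_gap: 0.0853
finger_force: 0.0
```

```bash
python3 - <<'E'
from h import *
s=robot.sense();print(s["tcp_pos"],rot(s).round(3),to_move(s,[.57,-.24,.27],[0,1]))
E
```

```text
[ 0.31951937 -0.49641108  0.23117796] [[ 1.     0.006  0.001]
 [ 0.006 -1.     0.002]
 [ 0.002 -0.002 -1.   ]] (array([ 1.67988107, -1.70041239, -0.2532262 ]), np.float64(0.0071868677975808586))
```

>>> send_rows:
  deltas:
    - [0.28, -0.28, 0, 0]
    - [0.56, -0.56, -0.1, 0]
    - [0.84, -0.84, -0.15, 0]

```text
time: 0.98
tcp_pos: [0.4415, -0.3743, 0.2543]
tcp_rot: [0.0, 1.0, -0.001, 0.0]
ft_force: [0.4, -0.0, -1.0]
finger_gap: 0.0851
finger_force: 0.0
```

>>> send_rows:
  deltas:
    - [0.28, -0.28, -0.1, 0]
    - [0.56, -0.56, -0.1, 0]
    - [0.84, -0.86, -0.1, 0.01]
    - [0.84, -0.86, -0.1, 0.01]
    - [0.84, -0.86, -0.1, 0.01]

```text
time: 1.6
tcp_pos: [0.5666, -0.2471, 0.2683]
tcp_rot: [0.0, 1.0, -0.005, -0.001]
ft_force: [-0.6, -0.2, 0.6]
finger_gap: 0.0853
finger_force: 0.0
```

```bash
python3 - <<'E'
from h import *
s=robot.sense();print(s["time"],s["tcp_pos"],rot(s).round(4).tolist())
im=snapshot("wrist");cv2.imwrite("pics/w1.png",im[:,:,::-1])
import pickle;pickle.dump(s,open("s1.pkl","wb"))
E
```

```text
1.6 [ 0.56656935 -0.24705564  0.26830777] [[1.0, -0.0096, -0.0012], [-0.0096, -1.0, -0.0003], [-0.0012, 0.0003, -1.0]]
```

View pics/w1.png

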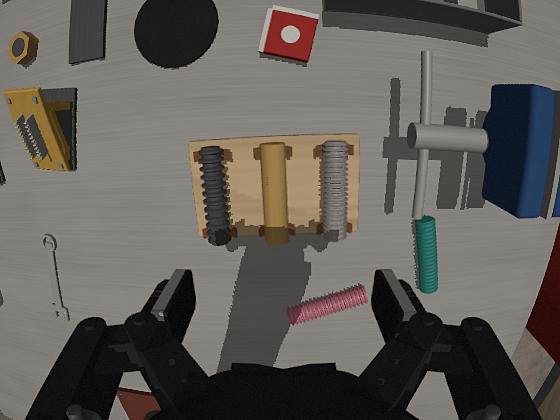

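The wrist view shows the rack from above. The dark stud runs (212,148)-(218,240), the brass bar (273,145)-(277,240) and the bright stud (335,143)-(337,240). The pink rod (327,304) and turquoise rod (427,255) lie outside the rack. The choice is confirmed.

```bash
python3 - <<'E'
from h import *
import pickle
s=pickle.load(open("s1.pkl","rb"));im=cv2.imread("pics/w1.png")
hsv=cv2.cvtColor(im,cv2.COLOR_BGR2HSV)
g=hsv[...,2];sat=hsv[...,1]
def axis(mask,x0,x1,rows):
    L=[];Rr=[]
    for r in rows:
        c=np.where(mask[r,x0:x1])[0]
        if len(c)>8:L.append((x0+c.min(),r));Rr.append((x0+c.max()+1,r))
    return np.array(L),np.array(Rr)
dark=(g<95); bri=(sat<45)&(g>60)
for n,m,x0,x1 in [("dark",dark,195,240),("bright",bri,312,357)]:
    L,Rr=axis(m,x0,x1,range(165,220))
    for nm,P in (("L",L),("R",Rr)):
        W=onz("wrist",P,.042,s);f=np.polyfit(W[:,0],W[:,1],1);print(n,nm,"slope",f[0].round(4),"y@.54",np.polyval(f,.54).round(4), "med/max",np.percentile(W[:,1],[5,50,95]).round(4))
    ys=np.where(m[130:255,x0+12:x1-12].mean(1)>.5)[0]+130;print(ys.min(),ys.max(),onz("wrist",[((x0+x1)/2,ys.min()),((x0+x1)/2,ys.max())],.042,s).round(4).tolist())
# rack corners
rk=cv2.inRange(hsv,(10,70,100),(28,255,255));rk[:, :185]=0;rk[:,365:]=0;rk[:125]=0;rk[250:]=0
c=max(cv2.findContours(rk,0,2)[0],key=cv2.contourArea);b=cv2.boxPoints(cv2.minAreaRect(c));print(b.round(0).tolist(),onz("wrist",b,.012,s).round(4).tolist())
E
```

```text
dark L slope 0.0047 y@.54 -0.1517 med/max [-0.1543 -0.1512 -0.1494]
dark R slope 0.0303 y@.54 -0.1824 med/max [-0.1843 -0.1825 -0.1788]
146 245 [[0.6022, -0.172, 0.042], [0.4775, -0.1632, 0.042]]
bright L slope 0.0099 y@.54 -0.2956 med/max [-0.2974 -0.2956 -0.294 ]
bright R slope 0.0518 y@.54 -0.3234 med/max [-0.3249 -0.3234 -0.3206]
130 254 [[0.619, -0.3064, 0.042], [0.4635, -0.3119, 0.042]]
[[188.0, 140.0], [359.0, 132.0], [363.0, 230.0], [192.0, 237.0]] [[0.6082, -0.1275, 0.012], [0.6149, -0.3417, 0.012], [0.484, -0.3548, 0.012], [0.4747, -0.1214, 0.012]]
```

```bash
python3 - <<'E'
import cv2
im=cv2.imread("pics/w1.png")[125:255,180:370];cv2.imwrite("pics/w1c.png",cv2.resize(im,None,fx=4.2,fy=4.2,interpolation=cv2.INTER_CUBIC))
E
```

```text
(no output)
```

View pics/w1c.png

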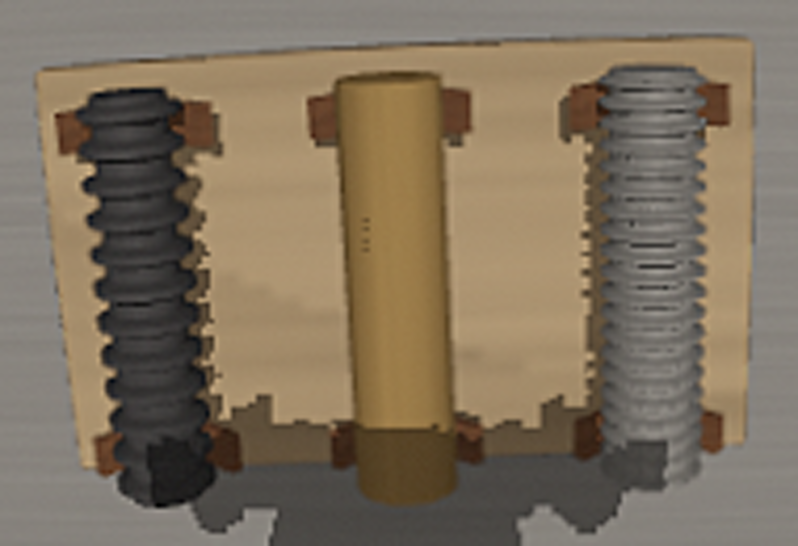

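The crop confirms them: dark coarse thread on the left, smooth brass bar in the middle, bright fine thread on the right. Before grasping I'll look at the gauges from above.

>>> send_rows:
  deltas:
    - [0.1, -0.35, 0, 0]
    - [0.2, -0.7, 0, 0]
    - [0.3, -1, 0, 0]

```text
time: 2.02
tcp_pos: [0.6133, -0.0968, 0.2691]
tcp_rot: [0.0, 1.0, -0.006, 0.0]
ft_force: [0.6, -0.5, 1.3]
finger_gap: 0.0856
finger_force: 0.0
```

>>> send_rows:
  deltas:
    - [0.1, -0.35, 0, 0]
    - [0.2, -0.7, 0, 0]
    - [0.3, -1, 0, 0]
    - [0.3, -1, 0, 0]
    - [0.3, -1, 0, 0]

```text
time: 2.65
tcp_pos: [0.6599, 0.0507, 0.2686]
tcp_rot: [0.001, 1.0, -0.006, -0.0]
ft_force: [0.9, -1.5, -0.6]
finger_gap: 0.0854
finger_force: 0.0
```

```bash
python3 - <<'E'
from h import *
s=robot.sense();print(s["time"],s["tcp_pos"],rot(s).round(4).tolist())
im=snapshot("wrist");cv2.imwrite("pics/w2.png",im[:,:,::-1])
import pickle;pickle.dump(s,open("s2.pkl","wb"))
E
```

```text
2.65 [0.65993434 0.05072113 0.26864223] [[0.9999, -0.0117, -0.0003], [-0.0117, -0.9999, -0.0012], [-0.0003, 0.0012, -1.0]]
```

>>> send_rows:
  deltas:
    - [0, -0.35, 0, 0]
    - [0, -0.7, 0, 0]
    - [0, -1, 0, 0]
    - [0, -1, 0, 0]
    - [0, -1, 0, 0]

```text
time: 3.32
tcp_pos: [0.6619, 0.2006, 0.2688]
tcp_rot: [0.001, 1.0, -0.006, 0.0]
ft_force: [0.9, -0.9, -0.3]
finger_gap: 0.0855
finger_force: 0.0
```

```bash
python3 - <<'E'
from h import *
s=robot.sense();print(s["time"],s["tcp_pos"],rot(s).round(4).tolist())
im=snapshot("wrist");cv2.imwrite("pics/w3.png",im[:,:,::-1])
import pickle;pickle.dump(s,open("s3.pkl","wb"))
s2=pickle.load(open("s2.pkl","rb"))
a=cv2.imread("pics/w2.png");b=cv2.imread("pics/w3.png")
def crop(im,s,P):
    u=proj("wrist",[P],s)[0].astype(int);x,y=np.clip(u-[65,75],0,None);print((x,y));return cv2.resize(im[y:y+150,x:x+130],(520,600),interpolation=cv2.INTER_CUBIC)[:,:395]
x=[];
for im,ss,P in ((a,s2,[.64,.083,.05]),(b,s,[.614,.279,.05])):
    u=proj("wrist",[P],ss)[0].astype(int);x0,y0=u-[50,75];print(x0,y0)
    x.append(cv2.resize(im[y0:y0+150,x0:x0+100],(400,600),interpolation=cv2.INTER_CUBIC))
cv2.imwrite("pics/g.png",np.hstack(x))
E
```

```text
3.325 [0.66190425 0.20064139 0.26884021] [[0.9999, -0.012, 0.0003], [-0.012, -0.9999, -0.0013], [0.0003, 0.0013, -1.0]]
205 118
167 141
```

View pics/g.png

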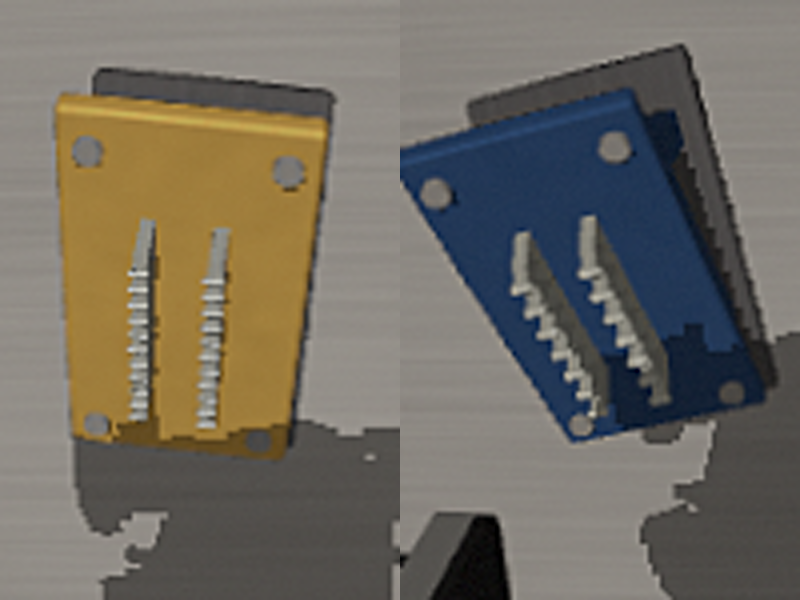

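The crop shows both sloped decks, each with four corner bolts and two combs. On yellow (left) the combs run from about crop (148,220) to (138,418) and (222,230) to (207,427). On blue (right) they run from (522,235) to (597,412) and (588,218) to (660,400). I'll triangulate the bolts between the two wrist views.

```bash
cat > gg.py <<'E'
from h import *
import pickle
def bolts(im,lo,hi,P,s):
    hsv=cv2.cvtColor(im,cv2.COLOR_BGR2HSV);u=proj("wrist",[P],s)[0]
    m=cv2.inRange(hsv,lo,hi);Y,X=np.mgrid[:420,:560];m[np.hypot(X-u[0],Y-u[1])>75]=0
    n,l,st,c=cv2.connectedComponentsWithStats(m);k=1+st[1:,4].argmax();m=(l==k).astype(np.uint8)
    hull=cv2.convexHull(max(cv2.findContours(m,0,2)[0],key=cv2.contourArea))
    f=np.zeros_like(m);cv2.fillConvexPoly(f,hull,1);f=cv2.erode(f,np.ones((3,3)))
    holes=((hsv[...,1]<85)&(hsv[...,2]>70)&(f>0)).astype(np.uint8)
    n,l,st,c=cv2.connectedComponentsWithStats(holes)
    return [(c[i].round(2).tolist(),st[i].tolist()) for i in range(1,n) if st[i,4]>8]
if __name__=="__main__":
    for k in (2,3):
        s=pickle.load(open(f"s{k}.pkl","rb"));im=cv2.imread(f"pics/w{k}.png")
        for n,lo,hi,P in (("yel",(15,110,60),(30,255,255),[.64,.083,.05]),("blue",(100,120,25),(125,255,255),[.614,.279,.05])):
            print(k,n,*bolts(im,lo,hi,P,s),sep="\n ")
E
python3 gg.py
```

```text
2
 yel
 ([226.28, 155.34], [223, 152, 8, 8, 47])
 ([276.6, 160.46], [273, 157, 8, 8, 50])
 ([239.63, 197.41], [237, 173, 7, 50, 222])
 ([257.67, 199.54], [254, 175, 9, 50, 223])
 ([228.5, 223.5], [226, 221, 6, 6, 30])
 ([269.54, 228.0], [267, 226, 6, 5, 24])
2
 blue
 ([111.41, 172.03], [102, 169, 22, 8, 66])
 ([97.0, 180.31], [94, 177, 7, 7, 39])
 ([66.3, 190.7], [64, 188, 5, 7, 27])
 ([104.35, 219.55], [82, 196, 44, 51, 808])
 ([142.12, 237.04], [140, 235, 6, 5, 26])
3
 yel
 ([360.42, 148.88], [357, 145, 7, 8, 24])
 ([370.93, 156.19], [368, 153, 7, 7, 42])
 ([415.51, 163.37], [413, 160, 7, 8, 41])
 ([373.53, 198.65], [363, 174, 20, 49, 225])
 ([388.99, 204.0], [378, 176, 22, 55, 244])
 ([345.64, 223.64], [343, 221, 6, 6, 28])
3
 blue
 ([220.04, 177.44], [216, 174, 9, 8, 54])
 ([175.43, 188.86], [172, 185, 8, 8, 49])
 ([221.77, 217.84], [211, 195, 23, 47, 339])
 ([205.78, 222.7], [194, 199, 25, 51, 380])
 ([249.44, 238.62], [247, 237, 5, 4, 16])
```

```bash
cat > tri.py <<'E'
from h import *
import pickle
def tri(obs):  # obs: (name,px,s)
    A=np.zeros((3,3));b=np.zeros(3);q=[]
    for n,p,s in obs:
        o,d=ray(n,[p],s);d=d[0]/np.linalg.norm(d);Q=np.eye(3)-np.outer(d,d);A+=Q;b+=Q@o;q.append((Q,o))
    X=np.linalg.solve(A,b);return X,max(np.linalg.norm(Q@(X-o)) for Q,o in q)
if __name__=="__main__":
    s2,s3=[pickle.load(open(f"s{k}.pkl","rb")) for k in (2,3)]
    D={"yel":dict(TL=[(226.28,155.34),(370.93,156.19)],TR=[(276.6,160.46),(415.51,163.37)],BL=[(228.5,223.5),(345.64,223.64)],
        c1=[(239.63,197.41),(373.53,198.65)],c2=[(257.67,199.54),(388.99,204.0)]),
       "blue":dict(TL=[(66.3,190.7),(175.43,188.86)],TR=[(97,180.31),(220.04,177.44)],BR=[(142.12,237.04),(250,239.2)])}
    for g,d in D.items():
        X={}
        for k,(a,b) in d.items():
            X[k],e=tri([("wrist",a,s2),("wrist",b,s3)]);print(g,k,X[k].round(4),"res",round(e*1000,2))
        c=(X["TR"]+X["BL"])/2 if g=="yel" else (X["TL"]+X["BR"])/2
        y=X["TL"]-X["TR"];x=X["TL"]-X["BL"] if g=="yel" else X["TR"]-X["BR"]
        n=np.cross(x,y);n/=np.linalg.norm(n)
        print(" centre",c.round(4),"len",np.linalg.norm(x).round(4),np.linalg.norm(y).round(4),"n",n.round(3),"yaw x",np.arctan2(x[1],x[0]).round(4),"yaw y",np.arctan2(-y[0],y[1]).round(4),"pitch",np.degrees(np.arcsin(x[2]/np.linalg.norm(x))).round(1),"seat",(c+.027*n).round(4))
E
python3 tri.py
```

```text
yel TL [0.6911 0.1083 0.084 ] res 0.03
yel TR [0.6845 0.0567 0.084 ] res 0.05
yel BL [0.5948 0.1208 0.0279] res 0.07
yel c1 [0.6411 0.0985 0.0699] res 0.52
yel c2 [0.6359 0.0789 0.0684] res 2.33
 centre [0.6396 0.0887 0.0559] len 0.1122 0.052 n [-0.497  0.063  0.866] yaw x -0.1292 yaw y -0.1274 pitch 30.0 seat [0.6262 0.0904 0.0793]
blue TL [0.659  0.3169 0.0837] res 0.3
blue TR [0.6701 0.266  0.0844] res 0.11
blue BR [0.5764 0.2437 0.0307] res 0.2
 centre [0.6177 0.2803 0.0572] len 0.1103 0.0521 n [-0.478 -0.093  0.873] yaw x 0.2335 yaw y 0.2152 pitch 29.1 seat [0.6048 0.2778 0.0808]
```

```bash
python3 - <<'E'
from h import *
import pickle
s2,s3=[pickle.load(open(f"s{k}.pkl","rb")) for k in (2,3)]
for g,c,yaw,s,o in (("yel",[.6396,.0887,.0559],-.128,s2,(205,118,0)),("blue",[.6172,.2806,.0560],.225,s3,(167,141,400))):
    e=np.array([np.cos(yaw),np.sin(yaw)]);x=np.r_[.866*e,.5];n=np.r_[-.5*e,.866];y=np.cross(n,x)
    for a in (.033,-.033):
        for b in (.010,-.010):
            for h in (-.001,.019):
                u=proj("wrist",[np.array(c)+a*x+b*y+h*n],s)[0];print(g,a,b,h,((u-o[:2])*4+[o[2],0]).round(0))
E
```

```text
yel 0.033 0.01 -0.001 [146. 219.]
yel 0.033 0.01 0.019 [135. 271.]
yel 0.033 -0.01 -0.001 [220. 227.]
yel 0.033 -0.01 0.019 [211. 279.]
yel -0.033 0.01 -0.001 [144. 378.]
yel -0.033 0.01 0.019 [135. 429.]
yel -0.033 -0.01 -0.001 [209. 386.]
yel -0.033 -0.01 0.019 [202. 437.]
blue 0.033 0.01 -0.001 [520. 232.]
blue 0.033 0.01 0.019 [515. 285.]
blue 0.033 -0.01 -0.001 [586. 215.]
blue 0.033 -0.01 0.019 [584. 268.]
blue -0.033 0.01 -0.001 [601. 370.]
blue -0.033 0.01 0.019 [601. 421.]
blue -0.033 -0.01 -0.001 [661. 357.]
blue -0.033 -0.01 0.019 [662. 408.]
```

>>> send_rows:
  deltas:
    - [-0.1, 0.33, 0, 0]
    - [-0.2, 0.66, 0, 0]
    - [-0.3, 1, 0, -0.05]
  gripper: -0.29
  force: 40

```text
time: 3.75
tcp_pos: [0.6144, 0.0495, 0.269]
tcp_rot: [0.0, 1.0, 0.014, 0.0]
ft_force: [0.9, -0.7, 0.1]
finger_gap: 0.0549
finger_force: 0.0
```

>>> send_rows:
  deltas:
    - [-0.1, 0.33, 0, 0]
    - [-0.2, 0.66, 0, 0]
    - [-0.3, 1, 0, 0]
    - [-0.3, 1, 0, 0]

```text
time: 4.25
tcp_pos: [0.5726, -0.1057, 0.2692]
tcp_rot: [0.001, 1.0, 0.009, -0.0]
ft_force: [0.0, 1.3, 0.9]
finger_gap: 0.055
finger_force: 0.0
```

```bash
python3 - <<'E'
from h import *
s=robot.sense();print(s["time"],s["tcp_pos"],s["finger_gap"],to_move(s,[.543,-.167,.15],[-.031,1]))
E
```

```text
4.25 [ 0.57260895 -0.10571178  0.26917129] 0.05501952657268908 (array([-0.20478013,  0.40262862,  0.79564723]), np.float64(-0.01607021869269951))
```

>>> send_rows:
  deltas:
    - [-0.1, 0.2, 0.2, -0.015]
    - [-0.2, 0.4, 0.5, -0.015]
    - [-0.2, 0.4, 0.8, -0.015]
    - [-0.2, 0.4, 0.8, -0.015]
    - [-0.2, 0.4, 0.8, -0.015]
    - [-0.2, 0.4, 0.8, -0.015]

```text
time: 5.0
tcp_pos: [0.5477, -0.1585, 0.1512]
tcp_rot: [0.0, 1.0, 0.021, 0.002]
ft_force: [0.1, 1.3, -0.2]
finger_gap: 0.0553
finger_force: 0.0
```

```bash
python3 - <<'E'
from h import *
s=robot.sense();print(s["time"],s["tcp_pos"],s["finger_gap"],to_move(s,[.543,-.167,.021],[-.031,1]))
im=snapshot("wrist");cv2.imwrite("pics/w4.png",im[:,:,::-1])
for P in ([.543,-.167,.057],[.543,-.167,.042],[.603,-.165,.042],[.543,-.24,.042]): print(proj("wrist",[P],s).round(0))
E
```

```text
5.0 [ 0.54766303 -0.15845818  0.15115054] 0.05528333701778968 (array([-0.03630615,  0.05477346,  0.86760743]), np.float64(0.014238244691702448))
[[294. 219.]]
[[293. 212.]]
[[294. 139.]]
[[378. 216.]]
```

View pics/w4.png

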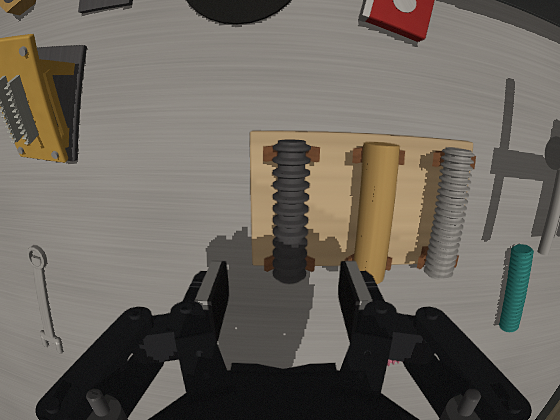

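The view shows the dark stud's middle at (291,212), against a prediction of (293,212). The position is confirmed, so I descend and grip.

>>> send_rows:
  deltas:
    - [-0.036, 0.05, 0.2, 0.014]
    - [-0.036, 0.05, 0.45, 0.014]
    - [-0.036, 0.05, 0.7, 0.014]
    - [-0.036, 0.05, 0.86, 0.014]
    - [-0.036, 0.05, 0.86, 0.014]
    - [-0.036, 0.05, 0.86, 0.014]

```text
time: 5.8
tcp_pos: [0.5424, -0.1664, 0.0215]
tcp_rot: [0.0, 1.0, 0.015, 0.001]
ft_force: [-0.2, 0.4, -0.3]
finger_gap: 0.0552
finger_force: 0.0
```

>>> send_rows:
  deltas:
    - [0, 0, 0, 0]
    - [0, 0, 0, 0]
    - [0, 0, 0, 0]
    - [0, 0, 0, 0]
    - [0, 0, 0, 0]
    - [0, 0, 0, 0]
  gripper: 1
  force: 40

```text
time: 6.55
tcp_pos: [0.5422, -0.1647, 0.0215]
tcp_rot: [-0.001, 1.0, 0.016, 0.001]
ft_force: [-2.9, 7.4, 8.7]
finger_gap: 0.0278
finger_force: 38.7
```

>>> send_rows:
  deltas:
    - [0, 0, -0.1, 0]
    - [0, 0, -0.3, 0]
    - [0, 0, -0.6, 0]
    - [0, 0, -0.8, 0]
    - [0, 0, -1, 0]
    - [0, 0, -1, 0]
    - [0, 0, -1, 0]

```text
time: 7.42
tcp_pos: [0.5403, -0.1664, 0.1687]
tcp_rot: [-0.0, 1.0, 0.015, -0.001]
ft_force: [-0.3, 0.9, -5.0]
finger_gap: 0.028
finger_force: 40.1
```

```bash
python3 - <<'E'
from h import *
s=robot.sense();print(s["time"],s["tcp_pos"],s["finger_gap"],s["ft_force"],rot(s).round(3).tolist())
im=snapshot("wrist");cv2.imwrite("pics/w5.png",im[:,:,::-1])
E
```

```text
7.425 [ 0.54030616 -0.16636624  0.16867675] 0.02795184519256778 [-0.33769973  0.92656416 -5.03544181] [[1.0, 0.03, -0.002], [0.03, -1.0, 0.0], [-0.002, -0.0, -1.0]]
```

View pics/w5.png

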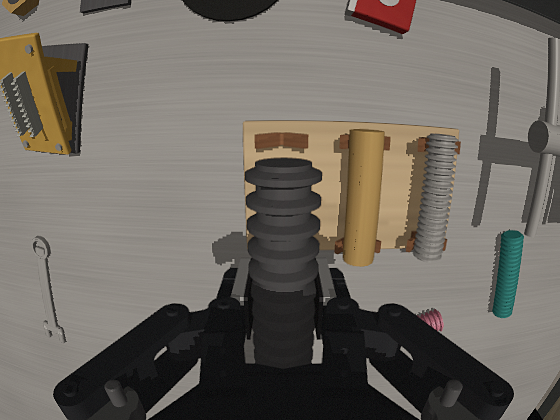

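The dark stud is held level, centred in the pads at (283,260). The rack's brass bar and bright stud are undisturbed. Next I carry it to the blue gauge.

>>> send_rows:
  deltas:
    - [0.04, -0.2, 0, 0]
    - [0.1, -0.5, -0.05, 0]
    - [0.14, -0.8, -0.1, 0]
    - [0.17, -1, -0.1, 0]
  force: 50

```text
time: 7.98
tcp_pos: [0.5616, -0.0129, 0.1839]
tcp_rot: [-0.0, 1.0, 0.016, -0.001]
ft_force: [1.2, -0.8, -5.5]
finger_gap: 0.0274
finger_force: 49.7
```

>>> send_rows:
  deltas:
    - [0.04, -0.3, 0, -0.05]
    - [0.1, -0.6, 0, -0.1]
    - [0.14, -0.9, 0, -0.16]
    - [0.17, -1, 0, -0.25]
    - [0.17, -1, 0, -0.25]

```text
time: 8.6
tcp_pos: [0.582, 0.1367, 0.1831]
tcp_rot: [-0.0, 0.993, 0.115, -0.001]
ft_force: [-0.2, 0.1, -5.6]
finger_gap: 0.0274
finger_force: 49.9
```

```bash
python3 - <<'E'
from h import *
s=robot.sense();print(s["time"],s["tcp_pos"],s["finger_gap"],to_move(s,[.604,.2776,.15],[-np.sin(.225),np.cos(.225)]))
E
```

```text
8.6 [0.58201145 0.13666511 0.18309267] 0.02736634545987668 (array([ 0.35740668, -0.88121758,  0.22059271]), np.float64(0.006226165289111834))
```

>>> send_rows:
  deltas:
    - [0.08, -0.2, 0, 0]
    - [0.2, -0.5, 0.1, 0]
    - [0.32, -0.8, 0.2, 0.006]
    - [0.357, -0.88, 0.22, 0.006]
    - [0.357, -0.88, 0.22, 0.006]
    - [0.357, -0.88, 0.22, 0.006]

```text
time: 9.35
tcp_pos: [0.606, 0.2733, 0.1517]
tcp_rot: [0.001, 0.994, 0.109, -0.0]
ft_force: [0.3, -1.1, -4.7]
finger_gap: 0.0274
finger_force: 50.3
```

```bash
python3 - <<'E'
from h import *
s=robot.sense();print(s["time"],s["tcp_pos"],s["finger_gap"],to_move(s,[.605,.2776,.09],[-np.sin(.225),np.cos(.225)]))
im=snapshot("wrist");cv2.imwrite("pics/w6.png",im[:,:,::-1])
M=rot(s);p=s["tcp_pos"]+[0,0,.0205]
for a in (.05,.06):
  for b in (-.015,.015): print(a,b,proj("wrist",[p+M[:,0]*a+M[:,1]*b],s).round(0))
E
```

```text
9.35 [0.60602475 0.27329216 0.15169541] 0.02738798757597901 (array([-2.81994179e-04, -3.01151534e-02,  4.11259543e-01]), np.float64(-0.00719587005116581))
0.05 -0.015 [[244. 187.]]
0.05 0.015 [[321. 187.]]
0.06 -0.015 [[244. 162.]]
0.06 0.015 [[322. 161.]]
```

View pics/w6.png

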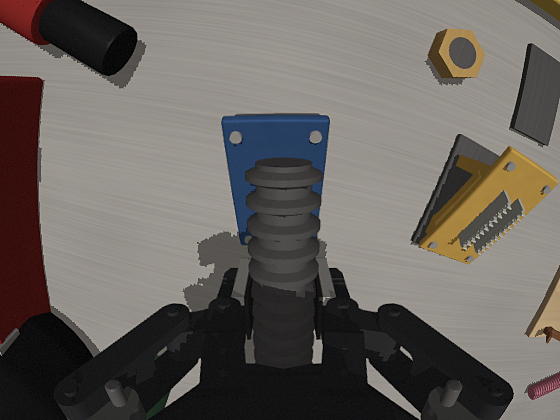

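The view shows the stud centred at column 283 and the gauge's upper bolts at (236,137) and (316,137), mean 276. That agrees with the remaining 4.5 mm sideways correction. Descending.

>>> send_rows:
  deltas:
    - [0, -0.03, 0.1, -0.007]
    - [0, -0.03, 0.25, -0.007]
    - [0, -0.03, 0.4, -0.007]
    - [0, -0.03, 0.41, -0.007]
    - [0, -0.03, 0.41, -0.007]
    - [0, -0.03, 0.41, -0.007]

```text
time: 10.15
tcp_pos: [0.605, 0.2805, 0.0915]
tcp_rot: [-0.0, 0.994, 0.114, 0.001]
ft_force: [0.3, 0.3, -4.0]
finger_gap: 0.0276
finger_force: 50.3
```

```bash
python3 - <<'E'
from h import *
s=robot.sense();print(s["time"],s["tcp_pos"],s["ft_force"],s["torque"],to_move(s,[.605,.2776,.075],[-np.sin(.225),np.cos(.225)]))
E
```

```text
10.15 [0.60500036 0.2805004  0.09152111] [ 0.29947181  0.32433846 -4.0481147 ] [-0.00645818 -0.03215368 -0.01506276] (array([-0.00455892,  0.0188822 ,  0.11012511]), np.float64(0.0033878275611033846))
```

>>> send_rows:
  deltas:
    - [0, 0.015, 0.03, 0]
    - [0, 0.015, 0.05, 0]
    - [0, 0.015, 0.07, 0]
    - [0, 0.015, 0.07, 0]
  force: 20

```text
time: 10.65
tcp_pos: [0.6047, 0.278, 0.0795]
tcp_rot: [0.0, 0.994, 0.114, -0.0]
ft_force: [-0.3, -0.3, -4.6]
finger_gap: 0.0275
finger_force: 50.3
```

>>> send_rows:
  deltas:
    - [0, 0, 0, 0]

```text
time: 10.78
tcp_pos: [0.6049, 0.2781, 0.0799]
tcp_rot: [-0.0, 0.994, 0.114, 0.0]
ft_force: [0.2, 0.4, -4.8]
finger_gap: 0.0274
finger_force: 50.3
```

```bash
python3 - <<'E'
from h import *
s=robot.sense();print(s["time"],s["tcp_pos"],s["ft_force"],s["torque"],to_move(s,[.605,.2776,.075],[-np.sin(.225),np.cos(.225)]))
E
```

```text
10.775 [0.60491551 0.27812745 0.07985593] [ 0.17116796  0.3740071  -4.80826117] [-0.04229306 -0.01774675  0.06231425] (array([-0.00024637,  0.0035558 ,  0.03237249]), np.float64(0.0037476644905187254))
```

>>> send_rows:
  deltas:
    - [0, 0, 0.01, 0]
    - [0, 0.003, 0.02, 0]
    - [0, 0.003, 0.03, 0]
    - [0, 0.003, 0.04, 0]
  gripper: 1
  force: 20

```text
time: 11.28
tcp_pos: [0.605, 0.2775, 0.0739]
tcp_rot: [0.0, 0.994, 0.114, -0.0]
ft_force: [-1.8, -1.2, -1.3]
finger_gap: 0.0272
finger_force: 50.5
```

>>> send_rows:
  deltas:
    - [0, 0, 0.01, 0]
    - [0, 0, 0.02, 0]
    - [0, 0, 0.03, 0]

```text
time: 11.65
tcp_pos: [0.6051, 0.2779, 0.0699]
tcp_rot: [-0.0, 0.994, 0.114, 0.0]
ft_force: [-3.8, -0.9, 3.8]
finger_gap: 0.0275
finger_force: 50.9
```

>>> send_rows:
  deltas:
    - [0, 0, 0.01, 0]
    - [0, 0, 0.02, 0]
    - [0, 0, 0.03, 0]
    - [0, 0, 0.03, 0]

```text
time: 12.15
tcp_pos: [0.6055, 0.278, 0.0653]
tcp_rot: [-0.0, 0.994, 0.114, 0.001]
ft_force: [-1.8, 0.3, 5.1]
finger_gap: 0.0277
finger_force: 51.1
```

```bash
python3 - <<'E'
from h import *
s=robot.sense();print(s["time"],s["tcp_pos"],s["ft_force"],s["torque"],s["finger_force"])
im=snapshot("wrist");cv2.imwrite("pics/w7.png",im[:,:,::-1])
a=snapshot("scene")[140:240,320:450];cv2.imwrite("pics/m7.png",np.hstack([im[100:400,130:430][:,:,::-1],cv2.resize(a,(390,300),interpolation=cv2.INTER_CUBIC)[:,:,::-1]]))
E
```

```text
12.15 [0.60553841 0.2779783  0.06528269] [-1.81399039  0.34134489  5.07785063] [ 0.03118773  0.06230718 -0.02332657] 51.107652027276345
```

View pics/m7.png

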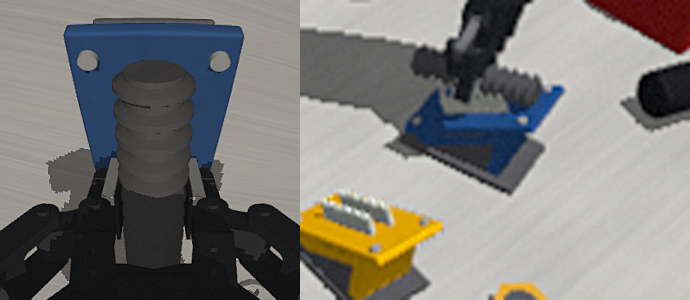

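The combined view shows the stud centred between the bolts (crop columns 88 and 220, stud at 154). In the scene view it is tilting onto the blue gauge. Continuing down in small steps.

>>> send_rows:
  deltas:
    - [0, 0, 0.01, 0]
    - [0, 0, 0.02, 0]
    - [0, 0, 0.02, 0]

```text
time: 12.62
tcp_pos: [0.6052, 0.278, 0.0624]
tcp_rot: [-0.0, 0.994, 0.114, 0.0]
ft_force: [-2.4, -0.5, 8.0]
finger_gap: 0.0275
finger_force: 51.5
```

>>> send_rows:
  deltas:
    - [0, 0, 0.01, 0]
    - [0, 0, 0.015, 0]
    - [0, 0, 0.015, 0]

```text
time: 13.0
tcp_pos: [0.605, 0.278, 0.0603]
tcp_rot: [-0.0, 0.994, 0.114, 0.0]
ft_force: [-4.9, 0.4, 8.7]
finger_gap: 0.0276
finger_force: 51.7
```

```bash
python3 - <<'E'
from h import *
s=robot.sense();print(s["time"],s["tcp_pos"],s["ft_force"],s["torque"],s["finger_force"])
im=snapshot("wrist");cv2.imwrite("pics/w8.png",im[:,:,::-1])
E
```

```text
13.0 [0.60501732 0.27799974 0.06028465] [-4.92512643  0.44329291  8.65203493] [0.0285193  0.61871267 0.030094  ] 51.749513605700486
```

```bash
cat > tilt.py <<'E'
from h import *
import sys
def pred(s):
    M=rot(s);p=s["tcp_pos"]+np.array([0,0,.0205]);up=np.array([0,0,1.])
    for t in (0,15,20,25,30):
        c,q=np.cos(np.radians(t)),np.sin(np.radians(t));x=M[:,0]*c+up*q;n=-M[:,0]*q+up*c
        e=p+.06*x;print(t,"end bottom/top row",proj("wrist",[e-.014*n,e+.014*n],s)[:,1].round(1),"cols",proj("wrist",[e-.015*M[:,1],e+.015*M[:,1]],s)[:,0].round(1))
E
python3 - <<'E'
from tilt import *
s=robot.sense();pred(s)
for k in (6,7,8):
    im=cv2.imread(f"pics/w{k}.png").astype(int);print(k,[im[r,284].tolist() for r in range(145,185,2)])
    b=im[185];print([int(c) for c in range(230,340) if b[c].max()-b[c].min()<25][::3])
E
```

```text
0 end bottom/top row [155.5 168.3] cols [243.6 321.6]
15 end bottom/top row [158.  196.6] cols [238.4 326.7]
20 end bottom/top row [161.6 210.1] cols [236.6 328.5]
25 end bottom/top row [166.7 225.7] cols [234.7 330.3]
30 end bottom/top row [173.7 243.1] cols [232.9 332.1]
6 [[96, 63, 40], [97, 64, 41], [97, 64, 40], [96, 63, 40], [98, 65, 41], [97, 64, 39], [67, 50, 41], [40, 42, 43], [42, 41, 43], [42, 42, 44], [42, 42, 44], [61, 61, 64], [81, 82, 85], [81, 82, 84], [61, 61, 63], [59, 59, 62], [61, 61, 65], [59, 59, 61], [83, 84, 86], [78, 80, 83]]
[230, 257, 260, 263, 266, 269, 272, 275, 278, 281, 284, 287, 290, 293, 296, 299, 302, 305, 308, 311, 325, 328, 331, 334, 337]
7 [[100, 65, 42], [99, 65, 42], [99, 66, 42], [100, 66, 40], [99, 65, 40], [100, 66, 40], [100, 64, 39], [86, 61, 41], [48, 50, 53], [53, 55, 56], [52, 52, 53], [54, 54, 55], [52, 54, 55], [54, 53, 56], [52, 53, 53], [52, 51, 54], [52, 52, 54], [52, 54, 54], [53, 54, 56], [66, 66, 69]]
[242, 245, 248, 251, 254, 257, 260, 263, 266, 269, 272, 275, 278, 281, 284, 287, 290, 293, 296, 299, 302, 305, 308, 311, 314, 317, 320, 323]
8 [[99, 66, 41], [99, 66, 40], [99, 66, 40], [99, 64, 39], [100, 66, 41], [99, 64, 39], [100, 65, 39], [100, 65, 41], [100, 66, 40], [99, 64, 38], [100, 64, 39], [87, 65, 47], [60, 61, 63], [61, 61, 64], [61, 61, 63], [61, 61, 62], [59, 59, 61], [60, 60, 62], [61, 62, 65], [61, 62, 64]]
[244, 247, 250, 253, 256, 259, 262, 265, 268, 271, 274, 277, 280, 283, 286, 289, 292, 295, 298, 301, 304, 307, 310, 313, 316, 319, 322]
```

>>> send_rows:
  deltas:
    - [0, 0, 0.005, 0]
    - [0, 0, 0.01, 0]
    - [0, 0, 0.01, 0]

```text
time: 13.42
tcp_pos: [0.6051, 0.2781, 0.0589]
tcp_rot: [-0.0, 0.994, 0.114, 0.0]
ft_force: [-5.0, -0.5, 9.6]
finger_gap: 0.0277
finger_force: 52.4
```

>>> send_rows:
  deltas:
    - [0, 0, 0.005, 0]
    - [0, 0, 0.01, 0]
    - [0, 0, 0.01, 0]

```text
time: 13.8
tcp_pos: [0.6052, 0.2781, 0.0578]
tcp_rot: [-0.0, 0.994, 0.114, 0.0]
ft_force: [-5.0, -1.9, 12.4]
finger_gap: 0.0275
finger_force: 53.7
```

```bash
python3 - <<'E'
from tilt import *
s=robot.sense();print(s["time"],s["tcp_pos"],s["ft_force"],s["torque"]);pred(s)
im=snapshot("wrist")[:,:,::-1];cv2.imwrite("pics/w9.png",im)
im=im.astype(int);print([r for r in range(145,260) if im[r,284,0]-im[r,284,2]>30][-1], im[165:260:3,284,0].tolist())
E
```

```text
13.8 [0.60518686 0.27811429 0.05776614] [-4.99889446 -1.90220822 12.41436032] [-0.16185136  0.8143253  -0.01335169]
0 end bottom/top row [155.5 168.3] cols [243.6 321.6]
15 end bottom/top row [158.  196.5] cols [238.4 326.7]
20 end bottom/top row [161.5 210.1] cols [236.6 328.5]
25 end bottom/top row [166.7 225.6] cols [234.7 330.3]
30 end bottom/top row [173.6 243. ] cols [232.9 332.1]
174 [99, 99, 100, 104, 61, 64, 63, 63, 62, 65, 65, 63, 62, 64, 61, 64, 64, 63, 63, 63, 68, 76, 74, 76, 78, 77, 68, 68, 71, 79, 77, 77]
```

>>> send_rows:
  deltas:
    - [0, 0, -0.006, 0]
    - [0, 0, -0.006, 0]

```text
time: 14.1
tcp_pos: [0.6051, 0.2781, 0.0581]
tcp_rot: [-0.0, 0.994, 0.114, 0.0]
ft_force: [-3.7, 0.4, 7.0]
finger_gap: 0.0274
finger_force: 53.0
```

>>> send_rows:
  deltas:
    - [0, 0, 0, 0]
    - [0, 0, 0, 0]
    - [0, 0, 0, 0]
  gripper: 0.1

```text
time: 14.48
tcp_pos: [0.605, 0.2773, 0.0571]
tcp_rot: [0.0, 0.994, 0.114, -0.0]
ft_force: [0.4, -0.2, -0.2]
finger_gap: 0.0385
finger_force: 0.0
```

>>> send_rows:
  deltas:
    - [0, 0, 0, 0]
    - [0, 0, 0, 0]
    - [0, 0, 0, 0]
  gripper: -0.29

```text
time: 14.85
tcp_pos: [0.605, 0.2776, 0.0575]
tcp_rot: [-0.0, 0.994, 0.114, -0.0]
ft_force: [-0.2, -0.2, -0.1]
finger_gap: 0.0555
finger_force: 0.0
```

>>> send_rows:
  deltas:
    - [0, 0, -0.2, 0]
    - [0, 0, -0.5, 0]
    - [0, 0, -0.8, 0]
    - [0, 0, -1, 0]
    - [0, 0, -1, 0]
    - [0, 0, -1, 0]

```text
time: 15.6
tcp_pos: [0.6047, 0.2773, 0.2067]
tcp_rot: [0.0, 0.994, 0.114, -0.0]
ft_force: [-0.6, 0.3, -0.7]
finger_gap: 0.0552
finger_force: 0.0
```

```bash
python3 - <<'E'
from h import *
import pickle
s=robot.sense();pickle.dump(s,open("s10.pkl","wb"));print(s["time"],s["tcp_pos"],s["ft_force"],s["finger_gap"])
im=snapshot("wrist")[:,:,::-1];cv2.imwrite("pics/w10.png",im)
seat=np.array([.604,.2776,.0794]);yaw=.225
e=np.array([np.cos(yaw),np.sin(yaw)]);x=np.r_[.866*e,.5];n=np.r_[-.5*e,.866];y=np.cross(n,x)
print("seat px",proj("wrist",[seat],s).round(1))
for a in (.06,-.06):
  print(a,proj("wrist",[seat+a*x+q*n for q in(-.014,0,.014)],s).round(1).tolist(),"sides",proj("wrist",[seat+a*.8*x+b*y for b in(-.015,.015)],s).round(1).tolist())
im=im.astype(int)
print([im[r,int(proj("wrist",[seat],s)[0,0])].tolist() for r in range(100,330,4)])
E
```

```text
15.6 [0.60473359 0.27728765 0.20669839] [-0.60004689  0.28029496 -0.71750853] 0.05523596814236772
seat px [[282.3 200.2]]
0.06 [[282.4, 134.2], [282.3, 145.1], [282.3, 157.0]] sides [[301.9, 157.6], [262.8, 157.5]]
-0.06 [[282.3, 229.8], [282.3, 240.8], [282.3, 252.2]] sides [[297.5, 233.6], [267.0, 233.6]]
[[134, 141, 145], [135, 140, 145], [138, 145, 149], [69, 51, 41], [120, 76, 48], [90, 59, 36], [92, 61, 39], [91, 58, 36], [92, 59, 36], [92, 58, 36], [60, 61, 63], [60, 61, 62], [60, 61, 63], [62, 63, 65], [60, 60, 62], [72, 73, 75], [58, 60, 60], [67, 68, 71], [71, 71, 73], [60, 61, 62], [71, 72, 75], [58, 59, 61], [71, 73, 74], [64, 66, 69], [70, 71, 73], [71, 72, 74], [66, 68, 69], [70, 71, 75], [70, 69, 72], [71, 72, 75], [68, 70, 73], [65, 65, 66], [69, 71, 74], [58, 60, 61], [54, 56, 58], [35, 36, 38], [37, 36, 36], [40, 40, 41], [78, 82, 85], [76, 79, 82], [74, 79, 81], [74, 78, 81], [76, 79, 83], [75, 79, 82], [75, 78, 81], [66, 70, 72], [74, 78, 81], [77, 81, 83], [77, 81, 83], [75, 79, 82], [75, 79, 82], [74, 79, 82], [75, 79, 82], [75, 79, 82], [76, 80, 82], [75, 78, 81], [75, 79, 81], [73, 77, 80]]
```

>>> send_rows:
  deltas:
    - [-0.1, 0.3, -0.05, 0.08]
    - [-0.22, 0.6, -0.1, 0.16]
    - [-0.35, 0.94, -0.2, 0.247]
    - [-0.35, 0.94, -0.2, 0.247]

```text
time: 16.15
tcp_pos: [0.5862, 0.1225, 0.2375]
tcp_rot: [0.001, 1.0, 0.013, 0.0]
ft_force: [0.7, 0.9, -0.5]
finger_gap: 0.0549
finger_force: 0.0
```

>>> send_rows:
  deltas:
    - [-0.03, 0.35, 0, 0]
    - [-0.07, 0.7, 0, 0]
    - [-0.1, 1, 0, 0]

```text
time: 16.52
tcp_pos: [0.5751, -0.0234, 0.2362]
tcp_rot: [-0.0, 1.0, 0.017, -0.001]
ft_force: [1.2, -0.2, -0.7]
finger_gap: 0.0552
finger_force: 0.0
```

>>> send_rows:
  deltas:
    - [-0.03, 0.35, 0, 0]
    - [-0.07, 0.7, 0, 0]
    - [-0.1, 1, 0, 0]
    - [-0.1, 1, 0, 0]
    - [-0.1, 1, 0, 0]

```text
time: 17.15
tcp_pos: [0.5659, -0.1712, 0.2364]
tcp_rot: [-0.001, 1.0, 0.017, -0.001]
ft_force: [-0.2, -0.4, 0.8]
finger_gap: 0.0552
finger_force: 0.0
```

```bash
python3 - <<'E'
from h import *
s=robot.sense();print(s["time"],s["tcp_pos"],to_move(s,[.547,-.3095,.15],[-.031,1]))
E
```

```text
17.15 [ 0.56586002 -0.17122929  0.23642553] (array([-0.15704469,  0.91763828,  0.5751364 ]), np.float64(0.004982046759890451))
```

>>> send_rows:
  deltas:
    - [-0.05, 0.3, 0.1, 0]
    - [-0.1, 0.6, 0.3, 0]
    - [-0.157, 0.917, 0.5, 0.005]
    - [-0.157, 0.917, 0.575, 0.005]
    - [-0.157, 0.917, 0.575, 0.005]
    - [-0.157, 0.917, 0.575, 0.005]

```text
time: 17.9
tcp_pos: [0.5484, -0.3085, 0.1522]
tcp_rot: [-0.0, 1.0, 0.017, 0.001]
ft_force: [0.1, 0.5, 0.5]
finger_gap: 0.0552
finger_force: 0.0
```

```bash
python3 - <<'E'
from h import *
s=robot.sense();print(s["time"],s["tcp_pos"],rot(s).round(3).tolist(),to_move(s,[.547,-.3095,.021],[-.031,1]))
im=snapshot("wrist")[:,:,::-1];cv2.imwrite("pics/w11.png",im)
hsv=cv2.cvtColor(im,cv2.COLOR_BGR2HSV)
u=proj("wrist",[[.547,-.3095,.042],[.607,-.3076,.042],[.487,-.311,.042]],s);print(u.round(1).tolist())
m=(hsv[...,1]<50)&(hsv[...,2]>50)
for r in range(150,240,8):
    c0=int(np.interp(r,[u[1,1],u[2,1]],[u[1,0],u[2,0]]));c=[i for i in range(c0-32,c0+33) if m[r,i]]
    # contiguous run through c0
    a=c0
    while m[r,a-1]:a-=1
    b=c0
    while m[r,b+1]:b+=1
    print(r,a,b,onz("wrist",[((a+b+1)/2,r)],.042,s).round(4)[0,:2],(onz("wrist",[(a,r)],.042,s)-onz("wrist",[(b+1,r)],.042,s))[0,1].round(4))
c0=int(u[0,0]);print([(r,*im[r,int(u[1,0])].tolist()) for r in range(120,156,3)],[(r,*im[r,int(u[2,0])].tolist()) for r in range(250,300,4)])
E
```

```text
17.9 [ 0.54843822 -0.30853209  0.1521635 ] [[0.999, 0.033, 0.001], [0.033, -0.999, 0.0], [0.001, -0.0, -1.0]] (array([-0.01106906,  0.0063877 ,  0.87440632]), np.float64(0.0027692297875635836))
[[284.1, 207.6], [284.2, 134.2], [283.5, 271.7]]
150 269 298 [ 0.5945 -0.3079] 0.0235
158 269 298 [ 0.5881 -0.3081] 0.0236
166 284 284 [ 0.5817 -0.3087] 0.0008
174 267 299 [ 0.5752 -0.3081] 0.0263
182 266 300 [ 0.5686 -0.3083] 0.0281
190 265 301 [ 0.5619 -0.3085] 0.0299
198 265 300 [ 0.5552 -0.3084] 0.0293
206 266 300 [ 0.5484 -0.309 ] 0.0287
214 266 300 [ 0.5414 -0.3092] 0.0289
222 267 299 [ 0.5344 -0.3094] 0.0275
230 267 299 [ 0.5272 -0.3097] 0.0278
238 266 300 [ 0.5198 -0.3099] 0.0297
[(120, 133, 138, 143), (123, 135, 141, 145), (126, 72, 103, 126), (129, 111, 145, 170), (132, 111, 146, 171), (135, 70, 71, 73), (138, 114, 118, 122), (141, 144, 150, 154), (144, 148, 154, 158), (147, 101, 106, 110), (150, 76, 79, 82), (153, 138, 144, 148)] [(250, 68, 71, 74), (254, 75, 79, 82), (258, 67, 70, 74), (262, 71, 76, 78), (266, 73, 77, 80), (270, 68, 71, 72), (274, 73, 77, 79), (278, 74, 77, 80), (282, 74, 77, 80), (286, 73, 76, 80), (290, 72, 76, 78), (294, 71, 75, 78), (298, 70, 73, 77)]
```

The bright stud's axis measures y = -0.309 at x = 0.547, with widths of about 29 mm and the far end at the predicted row. Descending and gripping.

>>> send_rows:
  deltas:
    - [-0.01, 0.004, 0.2, 0.003]
    - [-0.01, 0.004, 0.45, 0.003]
    - [-0.01, 0.004, 0.7, 0.003]
    - [-0.01, 0.004, 0.87, 0.003]
    - [-0.01, 0.004, 0.87, 0.003]
    - [-0.01, 0.004, 0.87, 0.003]

```text
time: 18.7
tcp_pos: [0.5468, -0.3113, 0.0225]
tcp_rot: [0.0, 1.0, 0.014, 0.001]
ft_force: [0.5, -0.9, 0.1]
finger_gap: 0.0552
finger_force: 0.0
```

>>> send_rows:
  deltas:
    - [0, 0, 0, 0]
    - [0, 0, 0, 0]
    - [0, 0, 0, 0]
    - [0, 0, 0, 0]
    - [0, 0, 0, 0]
    - [0, 0, 0, 0]
  gripper: 1
  force: 40

```text
time: 19.45
tcp_pos: [0.5467, -0.3086, 0.0226]
tcp_rot: [-0.001, 1.0, 0.015, 0.001]
ft_force: [-4.5, 9.3, 11.8]
finger_gap: 0.0283
finger_force: 38.6
```

>>> send_rows:
  deltas:
    - [0, 0, -0.1, 0]
    - [0, 0, -0.3, 0]
    - [0, 0, -0.6, 0]
    - [0, 0, -0.8, 0]
    - [0, 0, -1, 0]
    - [0, 0, -1, 0]
    - [0, 0, -1, 0]

```text
time: 20.32
tcp_pos: [0.5448, -0.3113, 0.1695]
tcp_rot: [-0.0, 1.0, 0.014, -0.001]
ft_force: [-0.4, 0.4, -5.7]
finger_gap: 0.028
finger_force: 40.1
```

```bash
python3 - <<'E'
from tilt import *
s=robot.sense();print(s["time"],s["tcp_pos"],s["finger_gap"],to_move(s,[.627,.0904,.16],[np.sin(.128),np.cos(.128)]));pred(s)
im=snapshot("wrist")[:,:,::-1];cv2.imwrite("pics/w12.png",im);print([(r,*im[r,284].tolist()) for r in range(145,185,3)])
E
```

```text
20.325 [ 0.54475841 -0.31133233  0.16951371] 0.028048968783511225 (array([ 0.62121338, -2.66222691,  0.0641163 ]), np.float64(0.19770812208252755))
0 end bottom/top row [155.6 168.6] cols [243.7 321.7]
15 end bottom/top row [158.2 197. ] cols [238.5 326.8]
20 end bottom/top row [161.8 210.6] cols [236.6 328.6]
25 end bottom/top row [167.  226.2] cols [234.8 330.4]
30 end bottom/top row [174.  243.6] cols [233.  332.1]
[(145, 44, 64, 93), (148, 116, 151, 176), (151, 112, 146, 171), (154, 117, 154, 178), (157, 75, 78, 82), (160, 76, 80, 83), (163, 77, 80, 84), (166, 70, 73, 76), (169, 139, 145, 149), (172, 104, 110, 113), (175, 105, 110, 115), (178, 141, 147, 152), (181, 81, 83, 88), (184, 133, 138, 143)]
```

>>> send_rows:
  deltas:
    - [0.05, -0.2, 0, 0.02]
    - [0.11, -0.5, -0.05, 0.05]
    - [0.17, -0.75, -0.1, 0.1]
    - [0.22, -1, -0.1, 0.1]

```text
time: 20.88
tcp_pos: [0.5742, -0.1592, 0.1847]
tcp_rot: [-0.0, 1.0, -0.026, -0.001]
ft_force: [0.0, 0.2, -4.1]
finger_gap: 0.028
finger_force: 40.2
```

>>> send_rows:
  deltas:
    - [0.1, -0.35, 0, 0.05]
    - [0.2, -0.7, 0, 0.1]
    - [0.25, -0.9, 0, 0.1]
    - [0.25, -0.9, 0, 0.1]

```text
time: 21.38
tcp_pos: [0.6184, -0.0235, 0.1839]
tcp_rot: [-0.001, 0.998, -0.062, -0.001]
ft_force: [0.2, -0.2, -5.6]
finger_gap: 0.0279
finger_force: 40.3
```

```bash
python3 - <<'E'
from h import *
s=robot.sense();print(s["time"],s["tcp_pos"],s["finger_gap"],to_move(s,[.627,.0904,.15],[np.sin(.128),np.cos(.128)]))
E
```

```text
21.375 [ 0.61835331 -0.02350334  0.1839188 ] 0.02789097430374508 (array([-0.03614828, -0.76027229,  0.22749917]), np.float64(0.005032350541260248))
```

>>> send_rows:
  deltas:
    - [-0.01, -0.2, 0, 0]
    - [-0.02, -0.45, 0.1, 0]
    - [-0.036, -0.7, 0.2, 0.005]
    - [-0.036, -0.76, 0.22, 0.005]
    - [-0.036, -0.76, 0.22, 0.005]
    - [-0.036, -0.76, 0.22, 0.005]

```text
time: 22.12
tcp_pos: [0.6283, 0.0839, 0.1526]
tcp_rot: [0.001, 0.998, -0.068, -0.0]
ft_force: [0.3, -0.7, -4.1]
finger_gap: 0.0281
finger_force: 40.5
```

```bash
python3 - <<'E'
from h import *
s=robot.sense();print(s["time"],s["tcp_pos"],s["finger_gap"],to_move(s,[.627,.0904,.09],[np.sin(.128),np.cos(.128)]))
E
```

```text
22.125 [0.62829778 0.08387451 0.15264864] 0.028058550392380654 (array([-0.01447008, -0.04236184,  0.4176139 ]), np.float64(-0.010000149790770503))
```

>>> send_rows:
  deltas:
    - [-0.01, -0.02, 0.1, -0.005]
    - [-0.01, -0.025, 0.25, -0.005]
    - [-0.01, -0.025, 0.4, -0.005]
    - [-0.01, -0.025, 0.41, -0.005]
    - [-0.01, -0.025, 0.41, -0.005]
    - [-0.01, -0.025, 0.41, -0.005]
    - [-0.01, -0.025, 0.41, -0.005]

```text
time: 23.0
tcp_pos: [0.6276, 0.0901, 0.0921]
tcp_rot: [-0.0, 0.998, -0.065, 0.001]
ft_force: [0.1, 0.7, -3.7]
finger_gap: 0.0281
finger_force: 40.5
```

```bash
python3 - <<'E'
from h import *
s=robot.sense();print(s["time"],s["tcp_pos"],s["ft_force"],to_move(s,[.627,.0904,.08],[np.sin(.128),np.cos(.128)]))
E
```

```text
23.0 [0.62756122 0.0901012  0.092092  ] [ 0.05856293  0.68897428 -3.74804183] (array([-0.00407103, -0.00146182,  0.08060875]), np.float64(-0.002037685895825409))
```

>>> send_rows:
  deltas:
    - [0, 0, 0.03, 0]
    - [0, 0, 0.05, 0]
    - [0, 0, 0.07, 0]
    - [0, 0, 0.08, 0]
    - [0, 0, 0.09, 0]
    - [0, 0, 0.1, 0]

```text
time: 23.75
tcp_pos: [0.6272, 0.09, 0.0762]
tcp_rot: [-0.0, 0.998, -0.065, 0.0]
ft_force: [0.2, -0.3, -4.2]
finger_gap: 0.0278
finger_force: 40.6
```

>>> send_rows:
  deltas:
    - [0, 0, 0.01, 0]
    - [0, 0, 0.02, 0]
    - [0, 0, 0.03, 0]
    - [0, 0, 0.04, 0]

```text
time: 24.25
tcp_pos: [0.6269, 0.0904, 0.0709]
tcp_rot: [-0.0, 0.998, -0.065, -0.0]
ft_force: [-5.9, -0.4, 6.4]
finger_gap: 0.028
finger_force: 41.4
```

>>> send_rows:
  deltas:
    - [0, 0, 0.01, 0]
    - [0, 0, 0.02, 0]
    - [0, 0, 0.03, 0]

```text
time: 24.62
tcp_pos: [0.6267, 0.0905, 0.0665]
tcp_rot: [-0.0, 0.998, -0.065, -0.0]
ft_force: [-8.3, 0.2, 6.9]
finger_gap: 0.0279
finger_force: 41.5
```

```bash
python3 - <<'E'
from tilt import *
s=robot.sense();print(s["time"],s["tcp_pos"],s["ft_force"],s["torque"],to_move(s,[.627,.0904,.06],[np.sin(.128),np.cos(.128)]));pred(s)
im=snapshot("wrist")[:,:,::-1];cv2.imwrite("pics/w13.png",im);im=im.astype(int)
print([(r,*im[r,284].tolist()) for r in range(150,186,3)])
E
```

```text
24.625 [0.62666492 0.09052592 0.06645996] [-8.28890997  0.24227382  6.88353387] [ 0.0237585   1.28900477 -0.00916251] (array([0.00234389, 0.00055053, 0.04306525]), np.float64(-0.0014137028319225473))
0 end bottom/top row [155.6 168.6] cols [243.8 321.8]
15 end bottom/top row [158.2 196.9] cols [238.6 326.9]
20 end bottom/top row [161.8 210.5] cols [236.8 328.7]
25 end bottom/top row [167.  226.1] cols [235.  330.5]
30 end bottom/top row [174.  243.5] cols [233.2 332.3]
[(150, 54, 116, 149), (153, 55, 117, 149), (156, 55, 116, 149), (159, 61, 107, 131), (162, 90, 93, 97), (165, 87, 92, 95), (168, 86, 91, 94), (171, 86, 91, 94), (174, 89, 94, 97), (177, 87, 93, 96), (180, 89, 93, 96), (183, 89, 93, 97)]
```

>>> send_rows:
  deltas:
    - [-0.003, 0, 0.01, 0]
    - [-0.006, 0, 0.02, 0]
    - [-0.006, 0, 0.025, 0]

```text
time: 25.05
tcp_pos: [0.6264, 0.0905, 0.063]
tcp_rot: [-0.0, 0.998, -0.065, 0.0]
ft_force: [-5.7, -0.4, 7.5]
finger_gap: 0.0284
finger_force: 41.7
```

>>> send_rows:
  deltas:
    - [0, 0, 0.005, 0]
    - [0, 0, 0.01, 0]
    - [0, 0, 0.01, 0]

```text
time: 25.42
tcp_pos: [0.6264, 0.0906, 0.0615]
tcp_rot: [-0.0, 0.998, -0.065, 0.0]
ft_force: [-4.0, 0.2, 6.5]
finger_gap: 0.0279
finger_force: 41.7
```

```bash
python3 - <<'E'
from tilt import *
s=robot.sense();print(s["time"],s["tcp_pos"],s["ft_force"],s["torque"]);pred(s)
im=snapshot("wrist")[:,:,::-1];cv2.imwrite("pics/w14.png",im);im=im.astype(int)
print([(r,*im[r,284].tolist()) for r in range(156,186,2)])
E
```

```text
25.425 [0.6264323  0.0905693  0.06149423] [-4.03076492  0.19266476  6.48498945] [-0.01388988  0.76563514 -0.07320116]
0 end bottom/top row [155.6 168.4] cols [243.7 321.8]
15 end bottom/top row [158.1 196.7] cols [238.6 326.9]
20 end bottom/top row [161.7 210.3] cols [236.7 328.7]
25 end bottom/top row [166.9 225.8] cols [234.9 330.5]
30 end bottom/top row [173.8 243.2] cols [233.1 332.3]
[(156, 53, 115, 147), (158, 54, 116, 148), (160, 53, 114, 148), (162, 55, 116, 148), (164, 51, 115, 149), (166, 85, 104, 115), (168, 99, 104, 108), (170, 99, 105, 108), (172, 96, 101, 105), (174, 96, 101, 105), (176, 96, 101, 105), (178, 94, 100, 102), (180, 96, 101, 104), (182, 97, 101, 106), (184, 97, 101, 106)]
```

>>> send_rows:
  deltas:
    - [0, 0, 0.005, 0]
    - [0, 0, 0.01, 0]
    - [0, 0, 0.01, 0]

```text
time: 25.85
tcp_pos: [0.6266, 0.0905, 0.0602]
tcp_rot: [-0.0, 0.998, -0.065, 0.001]
ft_force: [-5.7, 1.0, 7.5]
finger_gap: 0.0278
finger_force: 41.8
```

>>> send_rows:
  deltas:
    - [0, 0, 0.005, 0]
    - [0, 0, 0.01, 0]
    - [0, 0, 0.01, 0]

```text
time: 26.22
tcp_pos: [0.6268, 0.0906, 0.0589]
tcp_rot: [-0.0, 0.998, -0.065, 0.001]
ft_force: [-5.5, -0.4, 7.8]
finger_gap: 0.028
finger_force: 42.0
```

```bash
python3 - <<'E'
from tilt import *
s=robot.sense();print(s["time"],s["tcp_pos"],s["ft_force"],s["torque"])
im=snapshot("wrist")[:,:,::-1];cv2.imwrite("pics/w15.png",im);im=im.astype(int)
print([(r,*im[r,284].tolist()) for r in range(160,190,2)])
E
```

```text
26.225 [0.62679989 0.09057559 0.05886951] [-5.5356449  -0.36068986  7.80701726] [-0.00691689  0.76466465  0.0144859 ]
[(160, 53, 115, 147), (162, 53, 115, 147), (164, 54, 116, 149), (166, 55, 116, 148), (168, 56, 117, 149), (170, 55, 117, 150), (172, 58, 113, 140), (174, 104, 108, 111), (176, 104, 110, 113), (178, 104, 109, 113), (180, 101, 105, 109), (182, 102, 105, 109), (184, 102, 106, 110), (186, 98, 104, 107), (188, 98, 103, 106)]
```

>>> send_rows:
  deltas:
    - [0, 0, 0.005, 0]
    - [0, 0, 0.008, 0]
    - [0, 0, 0.008, 0]

```text
time: 26.65
tcp_pos: [0.6269, 0.0905, 0.058]
tcp_rot: [-0.0, 0.998, -0.065, 0.001]
ft_force: [-6.3, -0.4, 10.5]
finger_gap: 0.028
finger_force: 42.5
```

```bash
python3 - <<'E'
from tilt import *
s=robot.sense();print(s["time"],s["tcp_pos"],s["ft_force"],s["torque"])
im=snapshot("wrist")[:,:,::-1];im=im.astype(int)
print([(r,*im[r,284].tolist()) for r in range(170,180,1)])
E
```

```text
26.65 [0.62692996 0.09054426 0.0580262 ] [-6.32202899 -0.39169639 10.48931359] [-0.0961733   0.95283442  0.03211129]
[(170, 53, 116, 149), (171, 55, 117, 149), (172, 53, 115, 149), (173, 54, 117, 150), (174, 52, 116, 151), (175, 85, 112, 125), (176, 110, 110, 111), (177, 104, 108, 111), (178, 106, 111, 114), (179, 106, 112, 115)]
```

Tilt is 30° and the push force is rising, as with the first stud. Releasing.

>>> send_rows:
  deltas:
    - [0, 0, -0.004, 0]
    - [0, 0, -0.004, 0]

```text
time: 26.95
tcp_pos: [0.6269, 0.0905, 0.0583]
tcp_rot: [-0.0, 0.998, -0.065, 0.001]
ft_force: [-4.6, -0.2, 8.1]
finger_gap: 0.0278
finger_force: 42.2
```

>>> send_rows:
  deltas:
    - [0, 0, 0, 0]
    - [0, 0, 0, 0]
    - [0, 0, 0, 0]
  gripper: 0.1

```text
time: 27.32
tcp_pos: [0.6264, 0.0901, 0.0569]
tcp_rot: [-0.0, 0.998, -0.065, 0.0]
ft_force: [-0.1, -0.1, -0.0]
finger_gap: 0.0383
finger_force: 0.0
```

>>> send_rows:
  deltas:
    - [0, 0, 0, 0]
    - [0, 0, 0, 0]
    - [0, 0, 0, 0]
  gripper: -0.29

```text
time: 27.7
tcp_pos: [0.6262, 0.0901, 0.0568]
tcp_rot: [-0.0, 0.998, -0.065, -0.0]
ft_force: [0.0, -0.0, 0.2]
finger_gap: 0.0551
finger_force: 0.0
```

>>> send_rows:
  deltas:
    - [0, 0, -0.2, 0]
    - [0, 0, -0.5, 0]
    - [0, 0, -0.8, 0]
    - [0, 0, -1, 0]
    - [0, 0, -1, 0]

```text
time: 28.32
tcp_pos: [0.6276, 0.0906, 0.2099]
tcp_rot: [-0.001, 0.998, -0.065, 0.002]
ft_force: [-0.5, 0.0, -0.3]
finger_gap: 0.0547
finger_force: 0.0
```

>>> send_rows:
  deltas:
    - [0, -0.25, -0.1, 0]
    - [0, -0.5, -0.2, 0]
    - [0, -0.65, -0.3, 0]
    - [0, -0.65, -0.3, 0]
    - [0, -0.65, -0.3, 0]
    - [0, -0.65, -0.3, 0]

```text
time: 29.08
tcp_pos: [0.6387, 0.185, 0.2508]
tcp_rot: [0.001, 0.998, -0.066, -0.001]
ft_force: [0.4, 0.8, 0.5]
finger_gap: 0.0549
finger_force: 0.0
```

```bash
python3 - <<'E'
from h import *
import pickle
s=robot.sense();pickle.dump(s,open("s16.pkl","wb"));print(s["time"],s["tcp_pos"],s["ft_force"],s["finger_gap"])
im=snapshot("wrist")[:,:,::-1];cv2.imwrite("pics/w16.png",im);sc=snapshot("scene")[:,:,::-1];cv2.imwrite("pics/sc16.png",sc)
T=[]
for seat in ([.6262,.0904,.0793],[.604,.2776,.0794]):
    u=proj("wrist",[seat],s)[0].astype(int);v=proj("scene",[seat])[0].astype(int);print(u,v)
    T.append(np.vstack([cv2.resize(im[u[1]-65:u[1]+65,u[0]-75:u[0]+75],(346,300),interpolation=cv2.INTER_CUBIC),cv2.resize(sc[v[1]-38:v[1]+38,v[0]-44:v[0]+44],(346,300),interpolation=cv2.INTER_CUBIC)]))
cv2.imwrite("pics/fin.png",np.hstack(T))
E
```

```text
29.075 [0.63873419 0.18500364 0.25083834] [0.39783699 0.75087422 0.54437861] 0.054908659383820196
[375 187] [336 203]
[201 229] [376 166]
```

View pics/fin.png

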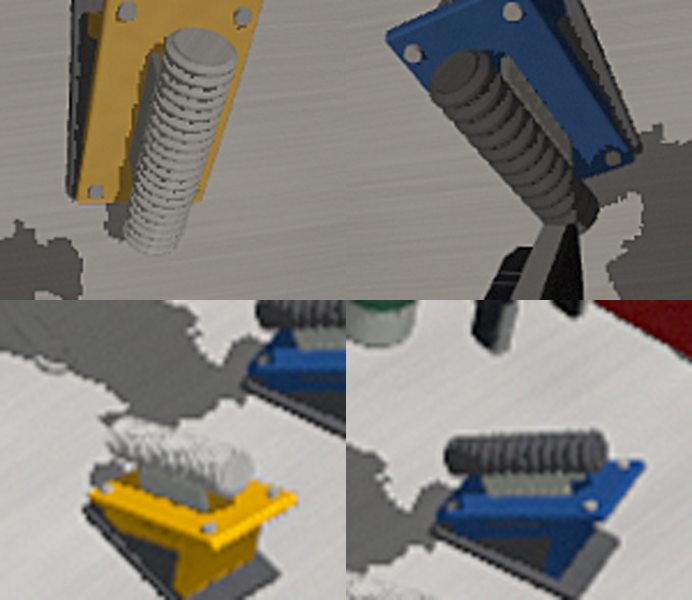

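The final composite shows both studs lying along the slope on the combs. The bright one is on yellow (end face at crop (200,48)) and the dark one is on blue (end face at crop (112,77) of its tile). I'll check the height from the end-face positions in the two views.

```bash
python3 - <<'E'
from tri import *
s=pickle.load(open("s16.pkl","rb"))
for nm,seat,yaw,w,sc in (("yel",[.6262,.0904,.0793],-.128,(386.7,142.8),(352.5,208.6)),("blue",[.604,.2776,.0794],.225,(174.6,197.4),(396.6,166.5))):
    e=np.array([np.cos(yaw),np.sin(yaw)]);x=np.r_[.866*e,.5];n=np.r_[-.5*e,.866];y=np.cross(n,x);B=np.c_[x,y,n]
    P,r=tri([("wrist",w,s),("scene",sc,None)])
    print(nm,"offset from seated end (x,y,n) mm",((P-np.array(seat)-.06*x)@B*1000).round(1),"res",round(r*1000,1))
    for h in (0,.004): print(h,proj("wrist",[np.array(seat)+.06*x+h*n],s).round(1),proj("scene",[np.array(seat)+.06*x+h*n]).round(1))
E
```

```text
yel offset from seated end (x,y,n) mm [-1.7  1.3 -1.4] res 1.8
0 [[387.9 140.5]] [[351.8 208.1]]
0.004 [[389.  143.1]] [[351.4 206.6]]
blue offset from seated end (x,y,n) mm [-4.4  1.1 -2.8] res 2.8
0 [[171.4 193.6]] [[396.6 165.4]]
0.004 [[171.1 196.5]] [[396.2 164.2]]
```

```bash
python3 -c "
from bench import hand_in
print(hand_in())"
```

```text
the job is handed in; nothing more can be done
None
```

I laid the coarse stud on the blue gauge and the fine stud on the yellow one, released both, and handed the job in after about 29 s of robot time. The last images show neither lying proud, but the hand-in gave no verdict; the brass bar and the other things on the bench were not knowingly touched.

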